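Load the soap tray into the tilted transport stand and lock it

ROBOT

A 7-joint arm with a two-finger parallel gripper is mounted at the origin on a cart in front of the work surface, level with it; the furniture and walls round the work are solid. World frame = base frame: x ahead of the robot, y to its left, z up, the work surface at z = 0. Lengths are in m, angles in rad, forces in N, time in s.
With the tool pointing down it reaches from about 0.35 to 0.9 m from the base axis. Payload 7.2 kg.
Tool frame: the origin (TCP) lies at the very end of the fingers, on their centre line; the grasp point (between the pads) lies tcp_to_grasp behind it (tcp_to_grasp is the distance from the TCP to the grasp point, in m); z points along the fingers, y is the line along which they close (so a half turn about z gives the same grasp; the last joint's range is limited). The gripper opens to 88 mm and grips with 3 to 60 N. Pads are 20 mm wide; open, the fingers measure 115 mm over their backs; the gripper's body (75 mm by 178 mm) begins 61 mm behind the grasp point.
Start: joints at [1.171, 0.411, -0.013, 1.596, 0.006, 1.134, -0.082], TCP at [0.204, -0.591, 0.223] pointing down, gripper open.
Joint ranges: [-2.95, 2.95], [-0.29, 1.99], [-1.47, 1.44], [0.14, 2.54], [-1.03, 4.17], [0.13, 1.85], [-2.86, 2.86]. Speed limits (rad/s): [2.39, 2.39, 3.01, 3.01, 3.14, 3.14, 3.14].

INTERFACE

Orientations are given as a unit quaternion [w, x, y, z].
In Python, from station import get_obs, read_camera, camera_model, sign_off, spot_in, spot_point, tcp_to_grasp gives the robot as it stands.
- The arm moves only by the shell command python3 -m creep 'ROWS' [FORCE]. ROWS is a JSON object of lists of equal length, an entry for each row: "twist": the turn, a rotation vector about the tool's x, y, z in rad, a list of three; "travel": the shift along the tool's x, y, z in mm, a list of three; "gripper": the finger opening in mm, from 0 to 87.8. In form: {"twist": [[wx, wy, wz], ...], "travel": [[x, y, z], ...], "gripper": [gripper, ...]}. A call has exactly 8 rows; each row is the pose to reach, as a shift and turn from the pose commanded when the call began, along the tool's axes at that moment; what a row does not reach only later rows make up. A row lasts 1/10 s, in which the tool goes at most 50 mm and 8.59 degrees, less where a joint would pass 70% of its speed; a pose out of reach is approached as far as the arm can. A call with a gripper value outside its range is refused whole. The fingers move at their own pace and stop on an object; FORCE is the grip in N (left out, the last holds). Time passes only in rows, so rows that repeat a pose let the fingers close, or fill a call up. It gives the time, the measured TCP pose, the force, the opening and the grip force at its end, in the units of the state.
- get_obs(): the state, without advancing time (a new reading comes with each control period).
- read_camera(name): name is "side" or "top"; returns the picture (400x640x3 uint8, red, green, blue); there is no depth.
- camera_model(name): a dict with "K" (3x3 intrinsics, pixels), "rvec" (rotation vector, rad) and "tvec" (3), from world to camera coordinates, as OpenCV has them. Camera axes: x right, y down, z forward; pixel columns grow to the right and rows downward; lengths in m; the calibration is good to about 2 mm. A picture is of the moment at which its call begins. camera_model takes no time and is no camera call.
- sign_off(): hands the job in; it is judged then, once.
Trained networks look in the newest picture that a camera, given by its name, has taken for a name from the list of things; names that differ only in an ending like _2 or _b are one class to them, and where a whole thing is asked for, a point or a joint stands for the part that bears it (a point fixed in the world has none). Each returns a list of dicts, best first, with "conf" (0 to 1); they miss things now and then, are a little off and sometimes report something else, mostly with a low value. They report only what shows in the picture. A call takes as long as a camera call. They do not tell look-alikes from the thing itself.
- spot_in(camera, label): "bbox" ([left, top, width, height] in pixels, round what is visible of it).
- spot_point(camera, label): "xy" ([column, row] in pixels: a listed point, or the origin of a listed thing).
The state is a dict: "time_s": time; "q": joint angles; "dq": joint speeds; "tau": joint torques, N m; "position": TCP position; "eef_rot": TCP orientation; "ft_force": force on the tool from outside, world axes, zero at the start; "moment": the same for the moment, N m; "grip_width": finger opening in m; "finger_force": force on a finger pad.
Only numpy, scipy, OpenCV 4.12 (cv2) and the standard library are available. Lean on these libraries where they do the work, as an engineer would, in place of code of your own. Each camera call takes 0.05 s, during which the arm holds its last target. There are 200 camera calls.

TASK

Push the wooden tray of soap cakes up the short ramp into the tilted stand (push it, do not lift it), pressing the sprung batten back just far enough that the tray's near edge drops down behind the metal lip and the tray lies flat on the deck; do not drive the batten to the end of its travel. Then slide the black transport-lock knob all the way in towards the stand, so that its bolt stands behind the tray. All four soap cakes stay in the tray, and the tins and the vial near it stay where they are.

Things in the scene. Friction and masses are not known exactly. Their poses are not given: they have to be found in the camera images.
- stand: Fixed plywood stand for one tray. Origin on the table under the uphill face of the metal lip, midway between the cheeks; x level, the way the ramp climbs (away from the robot), y left, z up. The ramp rises from the table at x = -0.063, 18 degrees (0.314 rad), to 20 mm height at the lip. 129 mm between the cheeks (126 at the entry), which are 12 mm thick, 32 mm over the ramp, from x about -0.06 to 0.15.
- ramp_foot (a point): Middle of the line where the ramp meets the table (axes as stand). On either side a 28 mm high guide board flares out from the cheek's foot, 11 degrees off the middle line, to about 78 mm before this point and 87 mm to either side; they lead the tray in.
- tie_bar (a point): Middle of the wooden bar, 20 mm thick, that joins the cheeks across the tray's path, 88 mm above the table, right over the lip; its posts, 26 mm wide, reach 101 mm. The tray passes under it. Fingers held upright behind the tray run into it before the tray is home: let them reach forward under it, tilted 30 to 40 degrees, the gripper's body back towards the robot.
- stand_deck: Sloping frame fixed in the stand: origin in the corner of deck and lip, 12 mm above the table; x up the slope (18 degrees), y left, z square to the deck. The deck is z = 0 for x > 0. The lip is a metal strip, x = -0.012 to 0, its top flush with the ramp at z = 0.008: beyond it is an 8 mm step down. The ramp's surface is z = 0.008 for x < 0.
- lip (a point): Middle of the lip's uphill top edge. Beyond it a sprung wooden batten, 112 mm wide, 6 to 30 mm above the deck, stands across the deck's upper end, its face 116 mm up the slope from here. The 120 mm tray presses it uphill: 3.2 N at first, then 400 N/m more. When the tray's near edge is over the lip the batten is 4 mm in, and the edge can drop a little beyond; with the edge 12 mm beyond, the batten is at its end.
- tray_near_edge (a point): Middle of the lower outer edge of the tray's near side; axes as tray_middle. Home: on the deck (z 0 in stand_deck), 0 to 10 mm beyond the lip's uphill face.
- tray_near_face (a point): Mid-width of the outside of the tray's near side, 20 mm above its underside: where to push. Axes as tray_middle. Once past the lip, friction (at the fingers, and at the lip under the spring's push) can hold this side up: moving the fingers some 10 mm down, square to the deck, while still pushing carries it down.
- tray_middle (a point): Centre of the loose wooden tray, 120 x 120 mm, 36 mm high, this point 18 mm above its underside; sides 7 mm thick; 0.5 to 0.9 kg with its soaps. x points uphill, away from the near side, z out of the tray. It starts flat on the table between the guides, up to 4 mm off the middle line and 3.5 degrees askew; pushed at mid-width it finds its way in (if it jams, ease back and push again more squarely), with some 3 to 12 N, 20 N against the spring.
- lock (a joint): Transport lock: a 9 mm steel bolt that slides level across the ramp just before the lip, from the right. 0 = open, 0.040 = end stop, bolt in behind the tray; starts at 0 to 0.004, clear of the tray's way. It slides with about 1.5 N and stays where it is left. If the tray is not up to the lip its side blocks the bolt.
- lock_knob (a point): Middle of the lock's upright black knob, a cylinder 22 mm across, 36 mm tall, from 47 to 87 mm above the table (this point 67 mm). It moves along +y of the stand from y = -0.150 (open) to -0.110 (locked), at x = -0.016. Bolt and keepers below it reach 39 mm above the table; the foot ends at y = -0.190.
- soap_round_1_mid (a point): Centre of a round fluted soap cake, about 50 mm across and 25 mm high, loose in the tray
- soap_round_2_mid (a point): Centre of a round fluted soap cake, about 50 mm across and 25 mm high, loose in the tray
- soap_round_3_mid (a point): Centre of a round fluted soap cake, about 50 mm across and 25 mm high, loose in the tray
- soap_round_5_mid (a point): Centre of a round fluted soap cake, about 50 mm across and 25 mm high, loose in the tray
- tin_2: Bystander: round salve tin with a glass-clear rim, 78 mm across, 30 mm high, standing to the right of the tray's path. Origin at the centre of its underside.
- tin_3: Bystander: small round salve tin, 57 mm across, 20 mm high, standing to the left of the stand. Origin at the centre of its underside.
- vial_1: Bystander: brown glass vial with a black cap, 28 mm across, 76 mm high, standing to the right of the lock. Origin at the centre of its underside.
Mind the look-alikes: they are no part of the job. What is shaped like the part that bears soap_round_2_mid but yellow is not meant. Leave any orange look-alike of the part that bears soap_round_3_mid alone.

How it is judged:
By the outcome, as a careful person would: the job done as asked, in the order asked, and still so for the second after the job is handed in, with the robot touching nothing.
It also fails if it takes over 69 s, if anything falls off the work surface, if the arm or the gripper's body presses on something with over 40 N, if the wrist force passes 120 N, or if a joint passes its speed limit or range.

## Working session

There is one attempt and no reset: what is moved stays moved. The work goes in short steps, Python scripts to look and compute and a shell command to move; the robot and the scene stay as the last step left them, time stands still between calls to the robot, and variables do not carry over. Pictures are saved under pics/ and viewed, at most 14 in all, crops included, and the job is handed in when it is done.

```bash
mkdir -p pics; ls; python3 - <<'E'
from station import *
import cv2,numpy as np
o=get_obs();print({k:np.round(v,3).tolist() for k,v in o.items()},tcp_to_grasp)
for c in("side","top"):
    im=read_camera(c);cv2.imwrite(f"pics/{c}0.png",im[:,:,::-1])
    m=camera_model(c);print(c,{k:np.round(v,3).tolist() for k,v in m.items()})
    for l in("stand","ramp_foot","tie_bar","lip","tray_near_face","tray_middle","tray_near_edge","lock_knob","tin_2","vial_1","tin_3"):
        print(l,[(np.round(d["xy"]).tolist(),round(d["conf"],2)) for d in spot_point(c,l)[:3]])
E
```

```text
pics
{'time_s': 0.0, 'q': [1.171, 0.412, -0.013, 1.597, 0.006, 1.134, -0.082], 'dq': [0.0, -0.001, -0.0, -0.001, -0.001, -0.0, -0.001], 'tau': [-0.0, -58.795, 0.642, -29.106, -0.054, 0.018, 0.0], 'position': [0.203, -0.59, 0.222], 'eef_rot': [-0.001, 0.986, 0.165, -0.0], 'ft_force': [0.154, 0.76, 0.304], 'moment': [0.0, 0.028, 0.016], 'finger_force': 0.0, 'grip_width': 0.088} 0.0187
side {'K': [[377.038, 0.0, 313.129], [0.0, 377.038, 197.488], [0.0, 0.0, 1.0]], 'rvec': [2.058, -0.117, 0.065], 'tvec': [-0.501, 0.223, 0.73]}
stand [([350.0, 212.0], 0.86)]
ramp_foot [([326.0, 219.0], 0.72), ([277.0, 221.0], 0.64)]
tie_bar [([347.0, 190.0], 0.96)]
lip [([349.0, 211.0], 0.9)]
tray_near_face [([265.0, 223.0], 0.98)]
tray_middle [([283.0, 217.0], 0.87)]
tray_near_edge [([262.0, 228.0], 0.58)]
lock_knob [([363.0, 225.0], 0.66)]
tin_2 [([309.0, 257.0], 0.93), ([334.0, 199.0], 0.41)]
vial_1 [([349.0, 282.0], 0.7), ([297.0, 219.0], 0.32)]
tin_3 [([309.0, 257.0], 0.93), ([334.0, 199.0], 0.41)]
top {'K': [[381.355, 0.0, 323.906], [0.0, 381.355, 196.487], [0.0, 0.0, 1.0]], 'rvec': [2.171, -2.024, 0.241], 'tvec': [0.201, 0.554, 0.866]}
stand [([307.0, 169.0], 0.81), ([306.0, 156.0], 0.42), ([311.0, 255.0], 0.28)]
ramp_foot [([307.0, 191.0], 0.89)]
tie_bar [([306.0, 155.0], 0.84), ([308.0, 234.0], 0.39)]
lip [([307.0, 165.0], 0.78)]
tray_near_face [([311.0, 254.0], 0.72)]
tray_middle [([308.0, 231.0], 0.88)]
tray_near_edge [([310.0, 255.0], 0.87)]
lock_knob [([307.0, 242.0], 0.65), ([366.0, 162.0], 0.64)]
tin_2 [([367.0, 214.0], 0.65), ([261.0, 170.0], 0.62)]
vial_1 [([406.0, 186.0], 0.44)]
tin_3 [([367.0, 214.0], 0.65), ([261.0, 170.0], 0.62)]
```

```bash
cat > h.py <<'E'
import numpy as np,cv2
from station import *
def P(c):
    m=camera_model(c);R=cv2.Rodrigues(np.array(m["rvec"],float))[0]
    return np.array(m["K"]),R,np.array(m["tvec"],float).ravel()
def tri(a,b):  # pixel in side, pixel in top
    Ms=[(lambda K,R,t:K@np.c_[R,t])(*P(c)) for c in("side","top")]
    X=cv2.triangulatePoints(Ms[0],Ms[1],np.array(a,float).reshape(2,1),np.array(b,float).reshape(2,1)).ravel()
    return X[:3]/X[3]
def at_z(c,px,z):
    K,R,t=P(c);d=R.T@np.linalg.inv(K)@np.array([*px,1.]);o=-R.T@t
    return o+d*(z-o[2])/d[2]
def proj(c,X):
    K,R,t=P(c);p=K@(R@np.asarray(X)+t);return p[:2]/p[2]
E
python3 - <<'E'
from h import *
for c in("side","top"):read_camera(c)
zs=dict(stand=0,ramp_foot=0,tie_bar=.088,lip=.020,tray_near_face=.02,tray_middle=.018,tray_near_edge=0,lock_knob=.067)
for l,z in zs.items():
    A=spot_point("side",l)[:2];B=spot_point("top",l)[:2]
    for a in A: print(l,"side",np.round(at_z("side",a["xy"],z),3),round(a["conf"],2))
    for b in B: print(l,"top",np.round(at_z("top",b["xy"],z),3),round(b["conf"],2))
    if A and B:print("  tri",np.round(tri(A[0]["xy"],B[0]["xy"]),3))
for c,(u,v) in dict(side=(240,150),top=(220,110)).items():
    im=cv2.imread(f"pics/{c}0.png")[v:v+150,u:u+200];cv2.imwrite(f"pics/{c}0c.png",cv2.resize(im,None,fx=4,fy=4,interpolation=2))
E
```

```text
stand side [0.631 0.293 0.   ] 0.67
stand side [0.408 0.292 0.   ] 0.59
stand top [0.629 0.293 0.   ] 0.72
stand top [0.483 0.302 0.   ] 0.52
  tri [ 0.631  0.293 -0.   ]
ramp_foot side [0.577 0.278 0.   ] 0.93
ramp_foot top [0.569 0.276 0.   ] 0.81
  tri [0.573 0.276 0.   ]
tie_bar side [0.625 0.287 0.088] 0.9
tie_bar top [0.634 0.284 0.088] 0.86
  tri [0.628 0.284 0.091]
lip side [0.628 0.29  0.02 ] 0.84
lip top [0.63 0.29 0.02] 0.96
  tri [0.629 0.29  0.02 ]
tray_near_face side [0.412 0.26  0.02 ] 0.79
tray_near_face top [0.396 0.263 0.02 ] 0.6
  tri [0.404 0.264 0.017]
tray_middle side [0.458 0.294 0.018] 0.98
tray_near_edge side [0.399 0.275 0.   ] 0.98
tray_near_edge top [0.404 0.256 0.   ] 0.95
  tri [0.401 0.256 0.012]
lock_knob side [0.637 0.137 0.067] 0.5
lock_knob top [0.477 0.298 0.067] 0.5
lock_knob top [0.638 0.142 0.067] 0.46
  tri [ 0.591  0.299 -0.045]
```

View pics/side0c.png

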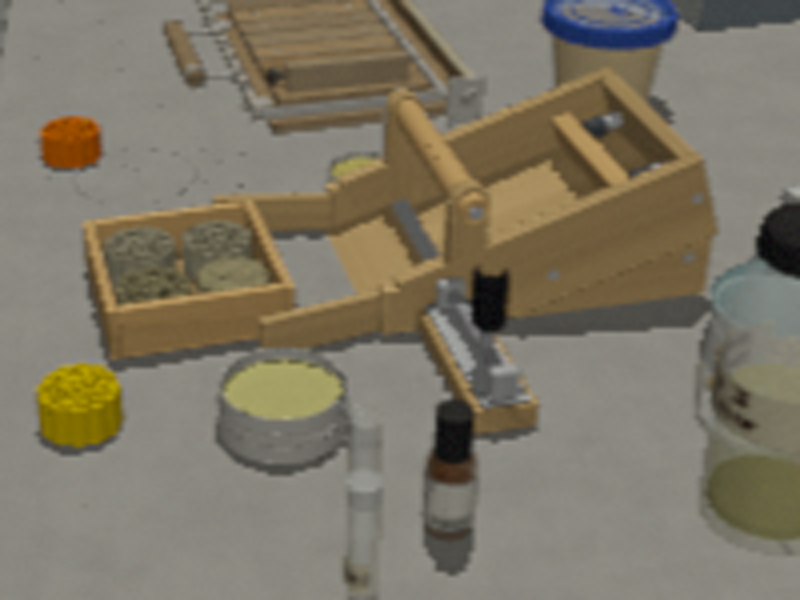

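View pics/top0c.png

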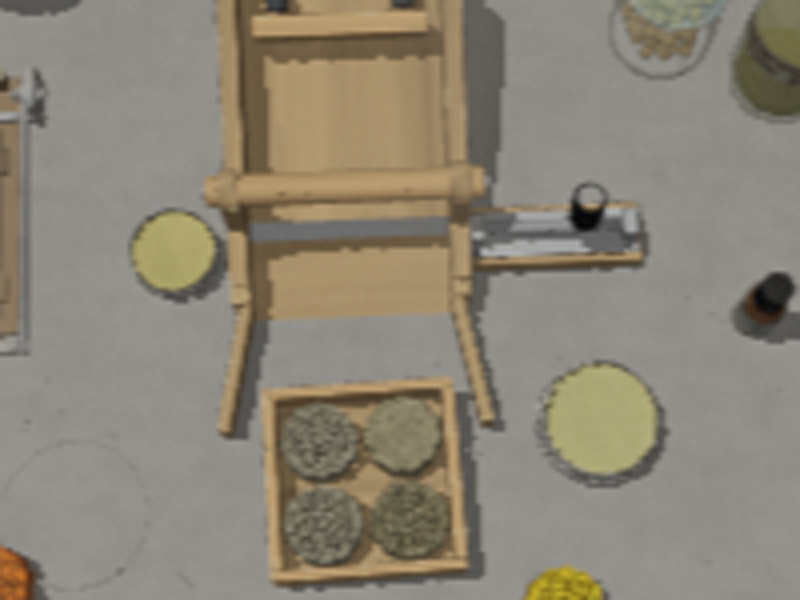

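The side view shows the tray at crop (190,280), flat before the ramp. The stand lies beyond it, with the knob at (490,300), tin_2 right of the path and the vial right of the lock. The top view shows the tray rim corners at crop (272,580), (467,570), (263,390) and (450,380), and the ramp foot line from (258,318) to (452,310). The knob is at about (588,205).

```bash
python3 - <<'E'
from h import *
def T(x,y,z): return at_z("top",(220+x/4,110+y/4),z)
pts=dict(footL=(258,318,0),footR=(452,310,0),lipL=(250,222,.02),lipR=(450,213,.02),barL=(206,190,.088),barR=(486,181,.088),
 trNL=(272,580,.036),trNR=(467,570,.036),trFL=(263,390,.036),trFR=(450,380,.036),knobtop=(590,192,.087),lockfootR=(645,230,.03),gL=(226,430,.028),gR=(488,424,.028),tin2=(602,418,.03))
r={k:T(*v) for k,v in pts.items()}
for k,v in r.items():print(k,np.round(v,4))
for a,b in(("footL","footR"),("lipL","lipR"),("barL","barR"),("trNL","trNR"),("trFL","trFR")):
    d=r[a]-r[b];print(a,np.round((r[a]+r[b])/2,4),"len",round(np.linalg.norm(d),4),"yaw",round(np.degrees(np.arctan2(-d[0],d[1])),2))
def S(x,y,z): return at_z("side",(240+x/4,150+y/4),z)
for k,v in dict(knobtop=(490,272,.087),trNL=(88,225,.036),trNR=(112,308,.036),trFR=(292,287,.036),trFL=(248,203,.036)).items():print("S",k,np.round(S(*v),4))
# stand point detections via more labels averaged
E
```

```text
footL [0.5649 0.3438 0.    ]
footR [0.5793 0.2175 0.    ]
lipL [0.6238 0.3526 0.02  ]
lipR [0.6392 0.2232 0.02  ]
barL [0.6208 0.3724 0.088 ]
barR [0.6387 0.2031 0.088 ]
trNL [0.3935 0.316  0.036 ]
trNR [0.4078 0.1985 0.036 ]
trFL [0.5101 0.3322 0.036 ]
trFR [0.5247 0.2163 0.036 ]
knobtop [0.6365 0.1396 0.087 ]
lockfootR [0.6334 0.0972 0.03  ]
gL [0.4847 0.3538 0.028 ]
gR [0.5    0.1907 0.028 ]
tin2 [0.5084 0.1198 0.03  ]
footL [0.5721 0.2807 0.    ] len 0.1272 yaw 6.5
lipL [0.6315 0.2879 0.02  ] len 0.1304 yaw 6.79
barL [0.6297 0.2878 0.088 ] len 0.1702 yaw 6.03
trNL [0.4007 0.2572 0.036 ] len 0.1184 yaw 6.91
trFL [0.5174 0.2743 0.036 ] len 0.1168 yaw 7.17
S knobtop [0.6348 0.1363 0.087 ]
S trNL [0.3999 0.311  0.036 ]
S trNR [0.4154 0.2039 0.036 ]
S trFR [0.5286 0.2153 0.036 ]
S trFL [0.5105 0.3293 0.036 ]
```

```bash
cat >> h.py <<'E'
from scipy.spatial.transform import Rotation as Ro
O=np.array([.631,.288,0.]);YAW=np.radians(6.6)
RS=Ro.from_euler("z",YAW).as_matrix()
def W(p): return O+RS@np.asarray(p,float)
def St(p): return RS.T@(np.asarray(p)-O)
def ori(tilt,yaw=0):
    z=np.array([np.sin(tilt),0,-np.cos(tilt)]);y=np.array([0,-1.,0])
    M=np.c_[np.cross(y,z),y,z];return Ro.from_matrix(RS@Ro.from_euler("z",yaw).as_matrix()@M)
def cur():
    o=get_obs();w,x,y,z=o["eef_rot"];return np.array(o["position"]),Ro.from_quat([x,y,z,w]),o
def plan(pS,tilt_deg,yaw=0):
    p,R,o=cur();D=W(pS)-p
    print("twist",np.round((R.inv()*ori(np.radians(tilt_deg),yaw)).as_rotvec(),3),"travel",np.round(1e3*R.inv().apply(D),1),"| stand pos",np.round(St(p),4),"f",np.round(RS.T@o["ft_force"],1),"q",np.round(o["q"],2),"t",o["time_s"])
E
python3 -c "
from h import *
plan([-.29,-.003,.15],36)
plan([-.29,-.003,.016],36)"
```

```text
twist [-0.068  0.626  0.209] travel [ 406.6 -751.2   72.6] | stand pos [-0.5256 -0.824   0.2227] f [0.  0.4 0. ] q [ 1.17  0.41 -0.01  1.6   0.01  1.13 -0.08] t 2.1
twist [-0.068  0.626  0.209] travel [ 406.6 -751.2  206.6] | stand pos [-0.5256 -0.824   0.2227] f [0.  0.4 0. ] q [ 1.17  0.41 -0.01  1.6   0.01  1.13 -0.08] t 2.1
```

View pics/top0.png

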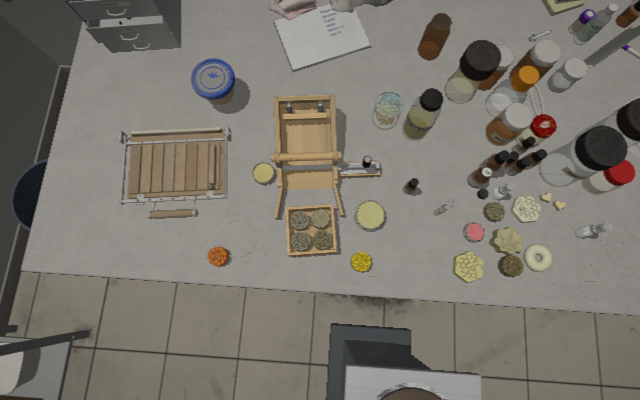

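View pics/side0.png

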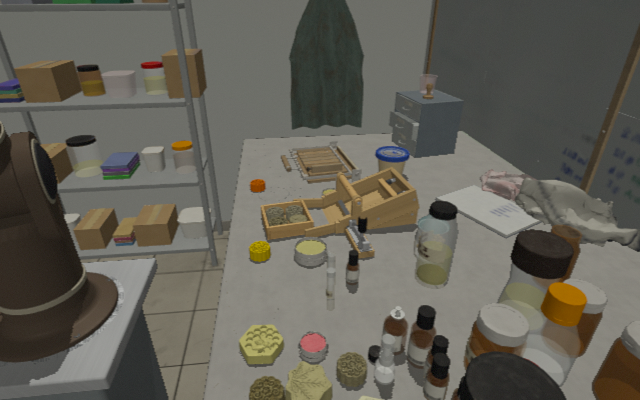

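The full views show a clear corridor along the near side of the table, with the tall jars further off to the right. I'll travel high along an arc.

```bash
python3 -m creep '{"twist":[[0,0,0.02],[0,0,0.05],[0,0,0.08],[0,0,0.11],[0,0,0.14],[0,0,0.17],[0,0,0.2],[0,0,0.2]],"travel":[[30,-30,-15],[70,-65,-30],[110,-100,-45],[145,-135,-60],[180,-170,-60],[215,-205,-60],[245,-235,-60],[270,-260,-60]],"gripper":[80,70,60,50,40,40,40,40]}' 10; python3 -c "
from h import *
plan([-.31,-.003,.20],0)"
```

```text
time_s: 2.9
position: [0.3752, -0.2543, 0.2831]
eef_rot: [0.0, 0.998, 0.066, 0.0]
ft_force: [-0.2, -0.2, -0.1]
grip_width: 0.0402
finger_force: 0.0
twist [ 0.001 -0.001  0.018] travel [  15.2 -506.1   82.9] | stand pos [-0.3164 -0.5093  0.2831] f [-0.2 -0.2 -0.1] q [ 0.71  0.07 -0.23  1.89  0.02  1.18 -0.97] t 2.9
```

```bash
python3 -m creep '{"twist":[[0,0,0],[0,0,0],[0,0,0],[0,0.1,0],[0,0.2,0],[0,0.3,0],[0,0.4,0],[0,0.5,0]],"travel":[[5,-45,0],[10,-93,0],[10,-141,10],[10,-189,20],[10,-237,30],[10,-285,40],[10,-333,50],[10,-380,60]],"gripper":[40,40,40,40,40,40,40,40]}' && python3 -c "
from h import *
plan([-.29,-.003,.15],36)
plan([-.29,-.003,.016],36)"
```

```text
time_s: 3.7
position: [0.3633, 0.0488, 0.2251]
eef_rot: [-0.0, 0.979, 0.06, 0.193]
ft_force: [1.5, -1.4, -0.3]
grip_width: 0.04
finger_force: 0.0
twist [0.019 0.24  0.013] travel [ -23.1 -205.5   66.7] | stand pos [-0.2934 -0.2068  0.2251] f [ 1.3 -1.5 -0.3] q [-0.   -0.29 -0.29  2.41  0.01  0.63 -1.76] t 3.7
twist [0.019 0.24  0.013] travel [ -73.8 -208.5  190.7] | stand pos [-0.2934 -0.2068  0.2251] f [ 1.3 -1.5 -0.3] q [-0.   -0.29 -0.29  2.41  0.01  0.63 -1.76] t 3.7
```

```bash
python3 -m creep '{"twist":[[0,0,0],[0,0,0],[0,0.02,0],[0,0.04,0],[0,0.06,0],[0,0.08,0],[0,0.1,0],[0,0.12,0]],"travel":[[0,-20,10],[0,-50,20],[0,-80,30],[0,-105,40],[0,-130,50],[0,-130,60],[-10,-130,66],[-20,-130,66]],"gripper":[40,40,40,40,40,40,40,40]}' && python3 -c "
from h import *
plan([-.29,-.003,.15],36)
plan([-.29,-.003,.016],36)"
```

```text
time_s: 4.5
position: [0.3556, 0.1777, 0.1536]
eef_rot: [-0.004, 0.967, 0.065, 0.245]
ft_force: [-1.1, -0.2, -0.1]
grip_width: 0.0397
finger_force: 0.0
twist [0.014 0.133 0.024] travel [ -3.3 -75.1   0.2] | stand pos [-0.2863 -0.078   0.1536] f [-1.1 -0.1 -0.1] q [ 0.41 -0.07 -1.2   2.48  0.7   0.39 -2.85] t 4.5
twist [0.014 0.133 0.024] travel [-66.9 -78.3 118.1] | stand pos [-0.2863 -0.078   0.1536] f [-1.1 -0.1 -0.1] q [ 0.41 -0.07 -1.2   2.48  0.7   0.39 -2.85] t 4.5
```

Joint 7 is close to its limit (-2.85), so I'll turn the tool half a turn about its own axis. The grasp is equivalent.

```bash
G='"gripper":[40,40,40,40,40,40,40,40]'; python3 -m creep '{"twist":[[0,0,-0.13],[0,0,-0.26],[0,0,-0.39],[0,0,-0.52],[0,0,-0.65],[0,0,-0.78],[0,0,-0.91],[0,0,-1.04]],"travel":[[0,0,0],[0,0,0],[0,0,0],[0,0,0],[0,0,0],[0,0,0],[0,0,0],[0,0,0]],"gripper":[40,40,40,40,40,40,40,40]}' && python3 -m creep '{"twist":[[0,0,-0.13],[0,0,-0.26],[0,0,-0.39],[0,0,-0.52],[0,0,-0.65],[0,0,-0.78],[0,0,-0.91],[0,0,-1.04]],"travel":[[0,0,0],[0,0,0],[0,0,0],[0,0,0],[0,0,0],[0,0,0],[0,0,0],[0,0,0]],"gripper":[40,40,40,40,40,40,40,40]}' && python3 -m creep '{"twist":[[0,0,-0.13],[0,0,-0.26],[0,0,-0.39],[0,0,-0.52],[0,0,-0.65],[0,0,-0.78],[0,0,-0.91],[0,0,-1.04]],"travel":[[0,0,0],[0,0,0],[0,0,0],[0,0,0],[0,0,0],[0,0,0],[0,0,0],[0,0,0]],"gripper":[40,40,40,40,40,40,40,40]}'
sed -i 's/y=np.array(\[0,-1.,0\])/y=np.array([0,1.,0])/' h.py
python3 -c "
from h import *
plan([-.29,-.003,.15],36)
plan([-.29,-.003,.016],36)"
```

```text
time_s: 5.3
position: [0.3569, 0.1771, 0.1549]
eef_rot: [0.119, 0.808, 0.535, 0.215]
ft_force: [-0.8, -0.4, -0.2]
grip_width: 0.0397
finger_force: 0.0
time_s: 6.1
position: [0.3569, 0.1771, 0.1549]
eef_rot: [0.211, 0.435, 0.866, 0.128]
ft_force: [-0.3, 0.5, 0.3]
grip_width: 0.0398
finger_force: 0.0
time_s: 6.9
position: [0.3569, 0.177, 0.1549]
eef_rot: [0.246, -0.053, 0.968, 0.006]
ft_force: [0.4, 0.3, -1.3]
grip_width: 0.04
finger_force: 0.0
twist [-0.017 -0.131 -0.001] travel [ 6.8 75.7  0.6] | stand pos [-0.2851 -0.0787  0.1549] f [ 0.4  0.3 -1.3] q [ 0.03 -0.06 -0.87  2.49  0.75  0.43  0.18] t 6.9
twist [-0.017 -0.131 -0.001] travel [ 70.8  77.6 118.4] | stand pos [-0.2851 -0.0787  0.1549] f [ 0.4  0.3 -1.3] q [ 0.03 -0.06 -0.87  2.49  0.75  0.43  0.18] t 6.9
```

```bash
python3 -m creep '{"twist":[[0,0,0],[0,-0.02,0],[0,-0.04,0],[0,-0.06,0],[0,-0.08,0],[0,-0.1,0],[-0.01,-0.12,0],[-0.02,-0.13,0]],"travel":[[0,15,0],[0,30,0],[0,45,0],[0,60,0],[5,76,0],[15,76,20],[35,77,55],[50,77,80]],"gripper":[40,40,40,40,40,40,40,40]}' && python3 -c "
from h import *
plan([-.29,-.003,.016],36)"
```

```text
time_s: 7.7
position: [0.3432, 0.2451, 0.0743]
eef_rot: [0.301, -0.066, 0.951, -0.009]
ft_force: [-0.0, -1.5, -1.9]
grip_width: 0.0401
finger_force: 0.0
twist [-0.044 -0.019  0.038] travel [32.4  9.9 48. ] | stand pos [-0.2909 -0.0095  0.0743] f [-0.2 -1.5 -1.9] q [-0.24  0.49 -1.13  2.53  1.52  1.01 -0.87] t 7.7
```

```bash
python3 -m creep '{"twist":[[0,0,0],[0,0,0],[0,0,0],[0,0,0],[0,0,0],[0,0,0],[0,0,0],[0,0,0]],"travel":[[0,0,5],[2,0,12],[5,0,20],[8,0,28],[11,0,36],[15,0,44],[18,0,52],[18,0,54]],"gripper":[40,40,40,40,40,40,40,40]}' && python3 -c "
from h import *
plan([-.275,-.003,.016],36)"
```

```text
time_s: 8.5
position: [0.3619, 0.2425, 0.0223]
eef_rot: [0.301, -0.063, 0.951, -0.01]
ft_force: [0.9, 0.0, 0.5]
grip_width: 0.0405
finger_force: 0.0
twist [-0.047 -0.018  0.033] travel [ 5.3 11.7  3.2] | stand pos [-0.2726 -0.0143  0.0223] f [ 0.9 -0.1  0.5] q [-0.21  0.76 -1.14  2.54  1.72  1.22 -0.98] t 8.5
```

```bash
python3 -m creep '{"twist":[[0,0,0],[-0.01,0,0],[-0.02,-0.01,0.01],[-0.03,-0.01,0.02],[-0.04,-0.02,0.03],[-0.045,-0.02,0.03],[-0.045,-0.02,0.03],[-0.045,-0.02,0.03]],"travel":[[-2,2,3],[-4,4,6],[-6,6,9],[-8,8,11],[-10,10,13],[-11,12,15],[-11,12,15],[-11,12,15]],"gripper":[40,40,40,40,40,40,40,40]}' && python3 -c "
from h import *
plan([-.245,-.003,.016],36)
im=read_camera('top');cv2.imwrite('pics/t1.png',cv2.resize(im[150:300,220:420,::-1],None,fx=4,fy=4))
for c in ('top','side'):
    read_camera(c)
    for d in spot_point(c,'tray_near_face')[:2]:print(c,np.round(St(at_z(c,d['xy'],.02)),4),d['conf'])
"
```

```text
time_s: 9.3
position: [0.3753, 0.2567, 0.0133]
eef_rot: [0.307, -0.058, 0.95, 0.017]
ft_force: [-0.4, 0.4, -0.7]
grip_width: 0.0402
finger_force: 0.0
twist [ 0.    -0.004  0.006] travel [-11.8  -1.4   5.2] | stand pos [-0.2576 -0.0017  0.0133] f [-0.4  0.5 -0.7] q [-0.18  0.81 -1.13  2.53  1.82  1.23 -1.02] t 9.3
top [-0.2317 -0.0055  0.02  ] 0.67
top [-0.1485 -0.0282  0.02  ] 0.27
side [-0.0177  0.083   0.02  ] 0.65
side [-0.2257 -0.      0.02  ] 0.56
```

View pics/t1.png

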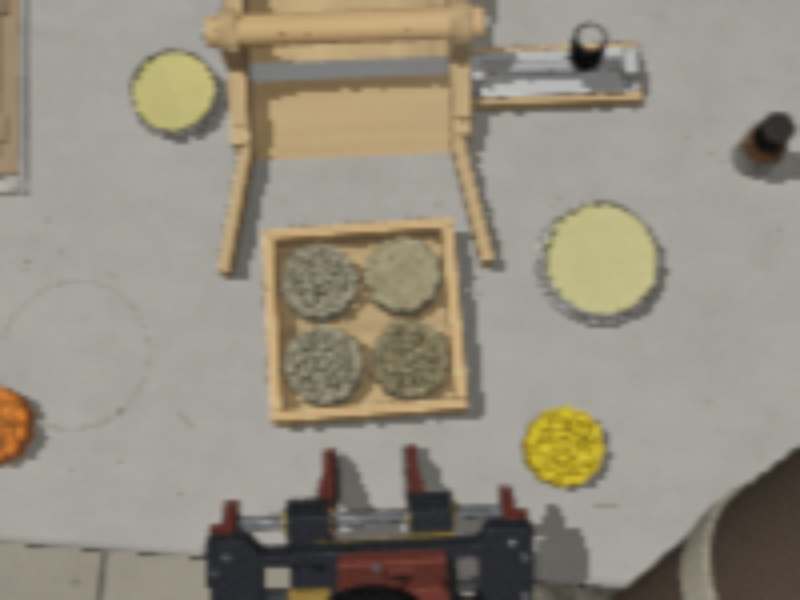

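The fingers (crop (330,470) and (410,470)) sit centred behind the tray's near side, whose midpoint is at about (370,415). I'll start pushing.

```bash
python3 -m creep '{"twist":[[0,0,0],[0,0,0],[0,0,0],[0,0,0],[0,0,0],[0,0,0],[0,0,0],[0,0,0]],"travel":[[-7,0,3],[-13,0,6],[-18,0,10],[-23,0,14],[-28,0,18],[-34,0,22],[-40,0,26],[-45,0,30]],"gripper":[40,40,40,40,40,40,40,40]}' && python3 -c "
from h import *
plan([-.077,0,.016],36)"; python3 -m creep '{"twist":[[0,0,0],[0,0,0],[0,0,0],[0,0,0],[0,0,0],[0,0,0],[0,0,0],[0,0,0]],"travel":[[-5,0,3],[-9,0,7],[-14,0,10],[-19,0,14],[-24,0,17],[-28,0,21],[-33,0,24],[-38,0,28]],"gripper":[40,40,40,40,40,40,40,40]}' && python3 -c "
from h import *
plan([-.077,0,.016],36)
for c in ('top','side'):
    read_camera(c)
    for d in spot_point(c,'tray_near_face')[:1]:print(c,np.round(St(at_z(c,d['xy'],.02)),4),d['conf'])"
```

```text
time_s: 10.35
position: [0.4297, 0.2629, 0.0154]
eef_rot: [0.307, -0.057, 0.95, 0.017]
ft_force: [-3.9, -1.2, 1.6]
grip_width: 0.0402
finger_force: 1.9
twist [-0.    -0.004  0.006] travel [-102.4    1.2   73.1] | stand pos [-0.2028 -0.0018  0.0154] f [-4.  -0.7  1.6] q [-0.08  0.8  -1.1   2.44  1.87  1.14 -0.87] t 10.35
time_s: 11.15
position: [0.4758, 0.2693, 0.0149]
eef_rot: [0.307, -0.058, 0.95, 0.017]
ft_force: [-6.0, 1.3, 1.3]
grip_width: 0.0401
finger_force: 2.9
twist [ 0.001 -0.004  0.007] travel [-65.    0.2  45.5] | stand pos [-0.1563 -0.0007  0.0149] f [-5.8  2.   1.3] q [-0.02  0.81 -1.06  2.36  1.89  1.08 -0.76] t 11.15
top [-0.1497  0.0006  0.02  ] 0.86
side [-0.1392 -0.0054  0.02  ] 0.64
```

```bash
for i in 1; do python3 -m creep '{"twist":[[0,0,0],[0,0,0],[0,0,0],[0,0,0],[0,0,0],[0,0,0],[0,0,0],[0,0,0]],"travel":[[-4,0,3],[-8,0,6],[-12,0,9],[-16,0,12],[-20,0,14],[-24,0,17],[-29,0,20],[-33,0,23]],"gripper":[40,40,40,40,40,40,40,40]}'; done; python3 -m creep '{"twist":[[0,0,0],[0,0,0],[0,0,0],[0,0,0],[0,0,0],[0,0,0],[0,0,0],[0,0,0]],"travel":[[-4,0,3],[-8,0,6],[-12,0,9],[-16,0,12],[-20,0,14],[-24,0,17],[-29,0,20],[-32,0,22]],"gripper":[40,40,40,40,40,40,40,40]}' && python3 -c "
from h import *
plan([-.077,0,.016],36)
read_camera('side')
im=read_camera('side');cv2.imwrite('pics/s2.png',cv2.resize(im[150:300,240:440,::-1],None,fx=4,fy=4))"
```

```text
time_s: 12.15
position: [0.5163, 0.2737, 0.0156]
eef_rot: [0.307, -0.058, 0.95, 0.017]
ft_force: [-4.1, 1.2, -1.6]
grip_width: 0.0402
finger_force: 1.9
time_s: 12.95
position: [0.5547, 0.2785, 0.0168]
eef_rot: [0.307, -0.058, 0.95, 0.017]
ft_force: [-6.4, 1.3, -0.6]
grip_width: 0.0403
finger_force: 3.0
twist [ 0.    -0.003  0.006] travel [0.6 0.7 0.5] | stand pos [-0.0768 -0.0007  0.0168] f [-6.2  2.  -0.6] q [ 0.04  0.83 -1.01  2.21  1.89  0.98 -0.58] t 12.95
```

View pics/s2.png

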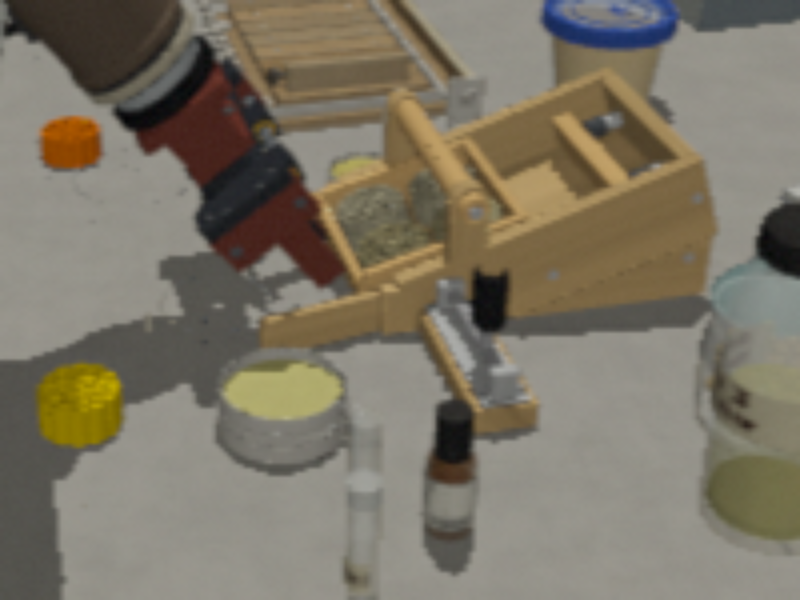

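The side view shows the tray fully on the ramp line, soaps inside, fingers behind its near side at crop (335,270). Next I push along the slope.

```bash
python3 -m creep '{"twist":[[0,0,0],[0,0,0],[0,0,0],[0,0,0],[0,0,0],[0,0,0],[0,0,0],[0,0,0]],"travel":[[-4,0,1],[-9,0,3],[-14,0,5],[-19,0,6],[-24,0,8],[-29,0,9],[-33,0,11],[-38,0,12]],"gripper":[40,40,40,40,40,40,40,40]}'; python3 -c "
from h import *
plan([-.010,0,.035],36)
for c in ('top','side'):
    read_camera(c)
    for l,z in (('tray_near_face',.03),('tray_near_edge',.012)):
        for d in spot_point(c,l)[:1]:print(c,l,np.round(St(at_z(c,d['xy'],z)),4),d['conf'])"
```

```text
time_s: 13.85
position: [0.5925, 0.2821, 0.0289]
eef_rot: [0.307, -0.057, 0.95, 0.016]
ft_force: [-3.3, -0.1, -2.4]
grip_width: 0.0402
finger_force: 1.7
twist [-0.001 -0.004  0.006] travel [-27.    1.3  12. ] | stand pos [-0.0389 -0.0014  0.0289] f [-3.3  0.3 -2.4] q [ 0.06  0.82 -1.    2.13  1.85  0.93 -0.47] t 13.85
top tray_near_face [-0.0383 -0.0057  0.03  ] 0.9
top tray_near_edge [-0.0236 -0.001   0.012 ] 0.92
side tray_near_face [-0.1461 -0.1968  0.03  ] 0.68
side tray_near_edge [-0.015  -0.0006  0.012 ] 0.6
```

```bash
python3 -m creep '{"twist":[[0,0,0],[0,0,0],[0,0,0],[0,0,0],[0,0,0],[0,0,0],[0,0,0],[0,0,0]],"travel":[[-3,0,1],[-6,0,2],[-9,0,3],[-12,0,4],[-14,0,5],[-16,0,5],[-17,0,6],[-17,0,6]],"gripper":[40,40,40,40,40,40,40,40]}'; cat >> h.py <<'E'
def stat():
    p,R,o=cur();s=St(p);c=s+np.array([.0081,0,.0059])-[0,0,.012];C,S=np.cos(np.radians(18)),np.sin(np.radians(18))
    f=RS.T@o["ft_force"]
    print("contact in deck x,z mm",np.round([1e3*(c[0]*C+c[2]*S),1e3*(c[2]*C-c[0]*S)],1),"f slope,normal",np.round([f[0]*C+f[2]*S,f[2]*C-f[0]*S],1),"y",round(s[1],4),"t",o["time_s"])
E
python3 -c "from h import *;stat()"
python3 -m creep '{"twist":[[0,0,0],[0,0,0],[0,0,0],[0,0,0],[0,0,0],[0,0,0],[0,0,0],[0,0,0]],"travel":[[-1,0,0],[-2,0,1],[-3,0,1],[-3,0,1],[-3,0,1],[-3,0,1],[-3,0,1],[-3,0,1]],"gripper":[40,40,40,40,40,40,40,40]}';python3 -c "from h import *;stat()"
```

```text
time_s: 14.95
position: [0.6095, 0.2849, 0.0343]
eef_rot: [0.307, -0.057, 0.95, 0.017]
ft_force: [-3.3, 0.1, -3.2]
grip_width: 0.04
finger_force: 1.5
contact in deck x,z mm [-4.3 31. ] f slope,normal [-4.1 -2. ] y -0.0006 t 14.95
time_s: 15.75
position: [0.6122, 0.2854, 0.0352]
eef_rot: [0.307, -0.058, 0.95, 0.017]
ft_force: [-3.4, -0.5, -3.0]
grip_width: 0.0401
finger_force: 1.9
contact in deck x,z mm [-1.4 31. ] f slope,normal [-4.2 -1.8] y -0.0004 t 15.75
```

```bash
python3 -m creep '{"twist":[[0,0,0],[0,0,0],[0,0,0],[0,0,0],[0,0,0],[0,0,0],[0,0,0],[0,0,0]],"travel":[[-1,0,0],[-2,0,1],[-3,0,1],[-3,0,1],[-3,0,1],[-3,0,1],[-3,0,1],[-3,0,1]],"gripper":[40,40,40,40,40,40,40,40]}';python3 -c "
from h import *
stat()
im=read_camera('top');cv2.imwrite('pics/t3.png',cv2.resize(im[110:200,260:360,::-1],None,fx=6,fy=6))"
```

```text
time_s: 16.55
position: [0.614, 0.2859, 0.0354]
eef_rot: [0.306, -0.058, 0.95, 0.017]
ft_force: [-5.1, -0.0, -3.3]
grip_width: 0.0402
finger_force: 3.6
contact in deck x,z mm [ 0.4 30.7] f slope,normal [-5.8 -1.6] y -0.0001 t 16.55
```

View pics/t3.png

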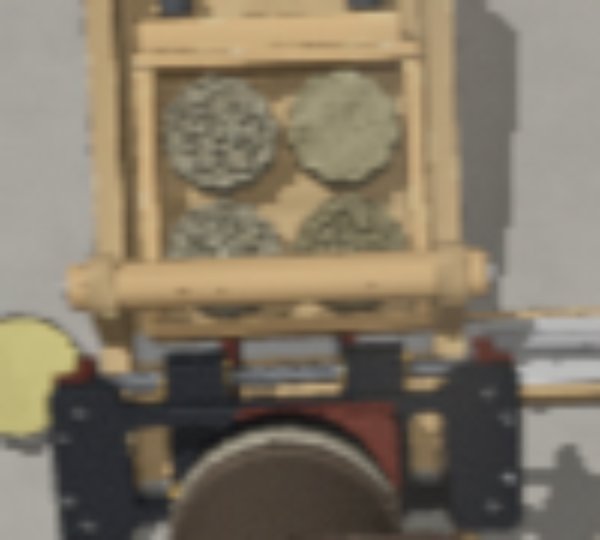

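The top view shows the tray's far side touching the batten (crop row ~55), all four soaps in. The force is starting to rise.

```bash
python3 -m creep '{"twist":[[0,0,0],[0,0,0],[0,0,0],[0,0,0],[0,0,0],[0,0,0],[0,0,0],[0,0,0]],"travel":[[-1,0,0],[-2,0,1],[-3,0,1],[-3,0,1],[-3,0,1],[-3,0,1],[-3,0,1],[-3,0,1]],"gripper":[40,40,40,40,40,40,40,40]}';python3 -c "
from h import *
stat()";python3 -m creep '{"twist":[[0,0,0],[0,0,0],[0,0,0],[0,0,0],[0,0,0],[0,0,0],[0,0,0],[0,0,0]],"travel":[[-1,0,0],[-2,0,0],[-2,0,1],[-2,0,1],[-2,0,1],[-2,0,1],[-2,0,1],[-2,0,1]],"gripper":[40,40,40,40,40,40,40,40]}';python3 -c "
from h import *
stat()"
```

```text
time_s: 17.4
position: [0.6165, 0.2863, 0.0361]
eef_rot: [0.306, -0.058, 0.95, 0.017]
ft_force: [-7.8, -0.6, -3.4]
grip_width: 0.0404
finger_force: 4.3
contact in deck x,z mm [ 3.1 30.5] f slope,normal [-8.5 -0.8] y -0.0001 t 17.4
time_s: 18.2
position: [0.6184, 0.2865, 0.0362]
eef_rot: [0.305, -0.058, 0.95, 0.017]
ft_force: [-7.5, -0.2, -4.6]
grip_width: 0.04
finger_force: 4.6
contact in deck x,z mm [ 4.9 30. ] f slope,normal [-8.5 -2.1] y -0.0 t 18.2
```

```bash
python3 -m creep '{"twist":[[0,0,0],[0,0,0],[0,0,0],[0,0,0],[0,0,0],[0,0,0],[0,0,0],[0,0,0]],"travel":[[-1,0,0],[-2,0,1],[-3,0,1],[-3,0,1],[-3,0,1],[-3,0,1],[-3,0,1],[-3,0,1]],"gripper":[40,40,40,40,40,40,40,40]}';python3 -c "
from h import *
stat()";python3 -m creep '{"twist":[[0,0,0],[0,0,0],[0,0,0],[0,0,0],[0,0,0],[0,0,0],[0,0,0],[0,0,0]],"travel":[[0,0,2],[1,0,4],[2,0,6],[2,0,8],[3,0,10],[3,0,10],[3,0,10],[3,0,10]],"gripper":[40,40,40,40,40,40,40,40]}';python3 -c "
from h import *
stat()
im=read_camera('side');cv2.imwrite('pics/s4.png',cv2.resize(im[165:235,290:430,::-1],None,fx=5,fy=5))"
```

```text
time_s: 19.0
position: [0.6208, 0.2869, 0.0367]
eef_rot: [0.305, -0.058, 0.95, 0.017]
ft_force: [-9.1, -0.2, -5.0]
grip_width: 0.0399
finger_force: 5.3
contact in deck x,z mm [ 7.4 29.8] f slope,normal [-10.2  -2. ] y 0.0001 t 19.0
time_s: 19.8
position: [0.6236, 0.2879, 0.0272]
eef_rot: [0.305, -0.059, 0.95, 0.018]
ft_force: [-15.3, -1.4, 0.5]
grip_width: 0.0402
finger_force: 6.9
contact in deck x,z mm [ 7.2 19.9] f slope,normal [-14.5   5.2] y 0.0007 t 19.8
```

View pics/s4.png

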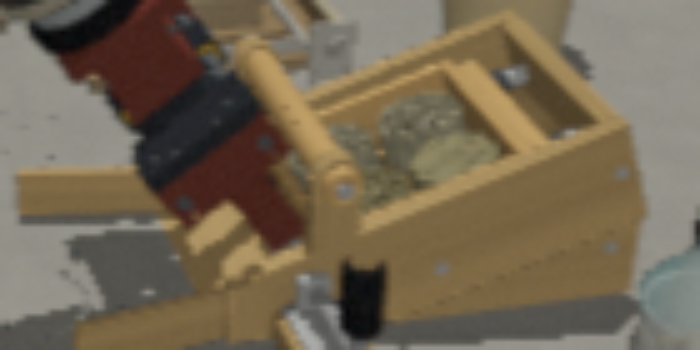

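```bash
python3 -m creep '{"twist":[[0,0,0],[0,0,0],[0,0,0],[0,0,0],[0,0,0],[0,0,0],[0,0,0],[0,0,0]],"travel":[[0,0,1],[1,0,2],[1,0,3],[1,0,3],[1,0,3],[1,0,3],[1,0,3],[1,0,3]],"gripper":[40,40,40,40,40,40,40,40]}'; python3 -c "
from h import *
stat()";python3 -m creep '{"twist":[[0,0,0],[0,0,0],[0,0,0],[0,0,0],[0,0,0],[0,0,0],[0,0,0],[0,0,0]],"travel":[[1,0,0],[2,0,-1],[3,0,-1],[3,0,-1],[3,0,-1],[3,0,-1],[3,0,-1],[3,0,-1]],"gripper":[40,40,40,40,40,40,40,40]}';python3 -c "
from h import *
stat()"
```

```text
time_s: 20.65
position: [0.6243, 0.2884, 0.0247]
eef_rot: [0.305, -0.059, 0.95, 0.018]
ft_force: [-15.9, -1.4, 4.4]
grip_width: 0.0399
finger_force: 7.5
contact in deck x,z mm [ 7.2 17.2] f slope,normal [-13.9   9.1] y 0.0011 t 20.65
time_s: 21.45
position: [0.6238, 0.288, 0.0247]
eef_rot: [0.307, -0.058, 0.95, 0.018]
ft_force: [-6.1, 1.4, -1.4]
grip_width: 0.0403
finger_force: 3.2
contact in deck x,z mm [ 6.7 17.3] f slope,normal [-6.   0.5] y 0.0008 t 21.45
```

```bash
python3 -m creep '{"twist":[[0,0,0],[0,0,0],[0,0,0],[0,0,0],[0,0,0],[0,0,0],[0,0,0],[0,0,0]],"travel":[[1,0,0],[2,0,-1],[3,0,-1],[3,0,-1],[3,0,-1],[3,0,-1],[3,0,-1],[3,0,-1]],"gripper":[40,40,40,40,40,40,40,40]}';python3 -c "
from h import *
stat()";python3 -m creep '{"twist":[[0,0,0],[0,0,0],[0,0,0],[0,0,0],[0,0,0],[0,0,0],[0,0,0],[0,0,0]],"travel":[[1,0,0],[2,0,-1],[3,0,-1],[3,0,-1],[3,0,-1],[3,0,-1],[3,0,-1],[3,0,-1]],"gripper":[40,40,40,40,40,40,40,40]}';python3 -c "
from h import *
stat()"
```

```text
time_s: 22.25
position: [0.6215, 0.2872, 0.0239]
eef_rot: [0.307, -0.058, 0.95, 0.017]
ft_force: [-5.2, 1.7, -0.6]
grip_width: 0.0401
finger_force: 2.5
contact in deck x,z mm [ 4.1 17.3] f slope,normal [-4.9  0.9] y 0.0003 t 22.25
time_s: 23.05
position: [0.6189, 0.286, 0.0227]
eef_rot: [0.307, -0.058, 0.95, 0.017]
ft_force: [0.3, 0.1, 0.4]
grip_width: 0.0399
finger_force: 0.0
contact in deck x,z mm [ 1.2 17.1] f slope,normal [0.4 0.3] y -0.0006 t 23.05
```

```bash
python3 -m creep '{"twist":[[0,0,0],[0,0,0],[0,0,0],[0,0,0],[0,0,0],[0,0,0],[0,0,0],[0,0,0]],"travel":[[4,0,-1],[10,0,-3],[20,0,-7],[32,0,-12],[46,0,-20],[60,0,-28],[75,0,-36],[90,0,-44]],"gripper":[40,40,40,40,40,40,40,40]}';python3 -c "
from h import *
stat()
for c in ('top','side'):
    im=read_camera(c)
    for l,z in (('tray_near_edge',.012),('tray_near_face',.031),('tray_middle',.05)):
        for d in spot_point(c,l)[:1]:print(c,l,np.round(St(at_z(c,d['xy'],z)),4),d['conf'])
    # expected outline, home at edge +1mm, vs perched
    C,S=np.cos(np.radians(18)),np.sin(np.radians(18))
    k=6;u,v=(265,110) if c=='top' else (300,160);a=cv2.resize(im[v:v+90,u:u+130,::-1],None,fx=k,fy=k)
    cv2.imwrite('pics/e_%s.png'%c,a)
    for h,n in ((0,'home'),(.008,'up')):
        print(c,n,[np.round((proj(c,W([x*C-z*S,y,.012+x*S+z*C]))-[u,v])*k).tolist() for x,y,z in ((.001,.06,.036+h),(.001,-.06,.036+h),(.121,-.06,.036),(.121,.06,.036))])
"; cd pics; python3 -c "
import cv2,numpy as np
a=cv2.imread('e_top.png')[:,:];b=cv2.imread('e_side.png')
cv2.imwrite('e.png',np.vstack([a[260:540],b[:300]]))"
```

```text
time_s: 23.85
position: [0.52, 0.2742, 0.0061]
eef_rot: [0.308, -0.058, 0.95, 0.017]
ft_force: [4.3, 0.4, 6.4]
grip_width: 0.0403
finger_force: 3.4
contact in deck x,z mm [-98.6  32.1] f slope,normal [6.1 4.7] y -0.001 t 23.85
top tray_near_edge [ 0.0063 -0.0055  0.012 ] 0.84
top tray_near_face [-0.0002  0.0001  0.031 ] 0.56
top tray_middle [0.0505 0.0063 0.05  ] 0.61
top home [[111.0, 337.0], [396.0, 325.0], [384.0, 37.0], [97.0, 48.0]]
top up [[110.0, 337.0], [396.0, 325.0], [384.0, 37.0], [97.0, 48.0]]
side tray_near_edge [ 0.0035 -0.0072  0.012 ] 0.95
side tray_near_face [ 0.0035 -0.0057  0.031 ] 0.78
side tray_middle [ 0.05   -0.0006  0.05  ] 0.77
side home [[226.0, 195.0], [305.0, 321.0], [562.0, 215.0], [459.0, 101.0]]
side up [[222.0, 182.0], [301.0, 306.0], [562.0, 215.0], [459.0, 101.0]]
```

View pics/e.png

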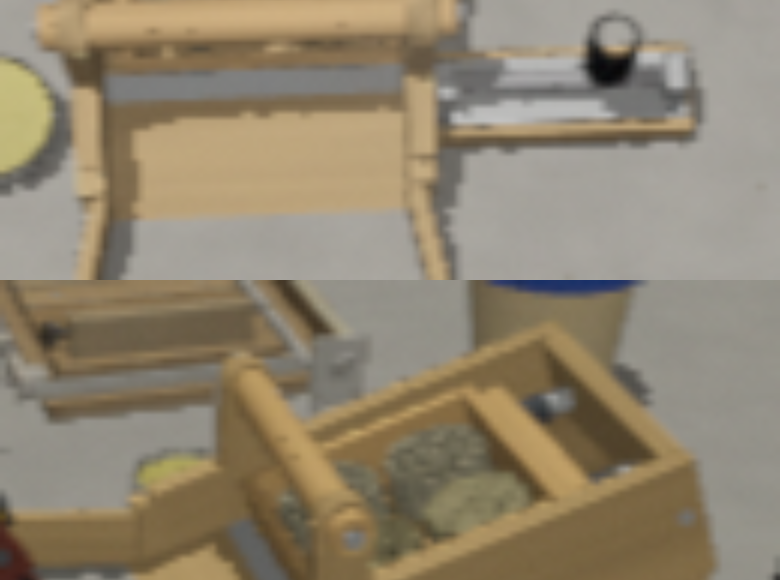

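The images show the lip clear with the tray sitting behind it, soaps in place and the batten pressed. The contact force vanished at the lip when I eased back, so the tray is home. Next is the lock.

```bash
python3 -m creep '{"twist":[[0,0,0],[0,0.05,0],[0,0.13,0],[0,0.23,0],[0,0.33,0],[0,0.43,0],[0,0.53,0],[0,0.63,0]],"travel":[[-6,0,-8],[-15,0,-20],[-28,0,-39],[-41,0,-57],[-55,0,-75],[-68,0,-93],[-82,0,-110],[-90,0,-120]],"gripper":[40,30,20,10,0,0,0,0]}' ;python3 -c "
from h import *
plan([-.016,-.192,.14],0)
plan([-.016,-.192,.056],0)
for c in ('top','side'):
    read_camera(c)
    for l,z in (('lock_knob',.067),('vial_1',0)):
        for d in spot_point(c,l)[:3]:print(c,l,np.round(St(at_z(c,d['xy'],z)),4),round(d['conf'],2))
print(St([.6365,.1396,.087]),St([.6348,.1363,.087]))
print('vial cap top',St(at_z('top',(220+778/4,110+283/4),.076)))"
```

```text
time_s: 25.05
position: [0.5235, 0.2754, 0.1588]
eef_rot: [-0.003, -0.06, 0.998, -0.001]
ft_force: [0.1, 1.1, -0.5]
grip_width: 0.0006
finger_force: 0.0
twist [-0.001 -0.007  0.005] travel [ -91.3 -192.3   18.4] | stand pos [-0.1082 -0.0002  0.1588] f [ 0.3  1.1 -0.5] q [ 0.24  0.77 -1.26  1.69  0.77  1.27  0.5 ] t 25.05
twist [-0.001 -0.007  0.005] travel [ -91.9 -192.2  102.4] | stand pos [-0.1082 -0.0002  0.1588] f [ 0.3  1.1 -0.5] q [ 0.24  0.77 -1.26  1.69  0.77  1.27  0.5 ] t 25.05
side lock_knob [-0.0124 -0.1601  0.067 ] 0.64
[-0.01159312 -0.14804867  0.087     ] [-0.01366115 -0.15113141  0.087     ]
vial cap top [-0.07095737 -0.25973218  0.076     ]
```

```bash
python3 -m creep '{"twist":[[0,0,0],[0,0,0],[0,0,0],[0,-0.007,0.005],[0,-0.007,0.005],[0,-0.007,0.005],[0,-0.007,0.005],[0,-0.007,0.005]],"travel":[[-15,-30,0],[-31,-65,0],[-47,-100,0],[-62,-130,5],[-76,-160,10],[-86,-180,15],[-91,-192,18],[-91,-192,18]],"gripper":[0,0,0,0,0,0,0,0]}';python3 -m creep '{"twist":[[0,0,0],[0,0,0],[0,0,0],[0,0,0],[0,0,0],[0,0,0],[0,0,0],[0,0,0]],"travel":[[0,0,10],[0,0,22],[0,0,36],[0,0,50],[0,0,64],[0,0,76],[0,0,83],[0,0,83]],"gripper":[0,0,0,0,0,0,0,0]}';python3 -c "
from h import *
plan([-.015,-.1345,.056],0)
im=read_camera('side');cv2.imwrite('pics/s5.png',cv2.resize(im[140:290,260:460,::-1],None,fx=4,fy=4))"
```

```text
time_s: 26.15
position: [0.6364, 0.0938, 0.1369]
eef_rot: [0.001, -0.057, 0.998, -0.002]
ft_force: [-0.2, -0.6, -0.1]
grip_width: 0.0005
finger_force: 0.0
time_s: 26.95
position: [0.6364, 0.0949, 0.0536]
eef_rot: [0.0, -0.058, 0.998, -0.002]
ft_force: [-0.3, 0.6, -0.4]
grip_width: 0.0002
finger_force: 0.0
twist [-0.003  0.001 -0.   ] travel [-1.9 58.  -2.6] | stand pos [-0.0169 -0.1925  0.0536] f [-0.2  0.6 -0.4] q [ 0.47  0.95 -1.15  1.65  0.93  1.19  0.78] t 26.95
```

View pics/s5.png

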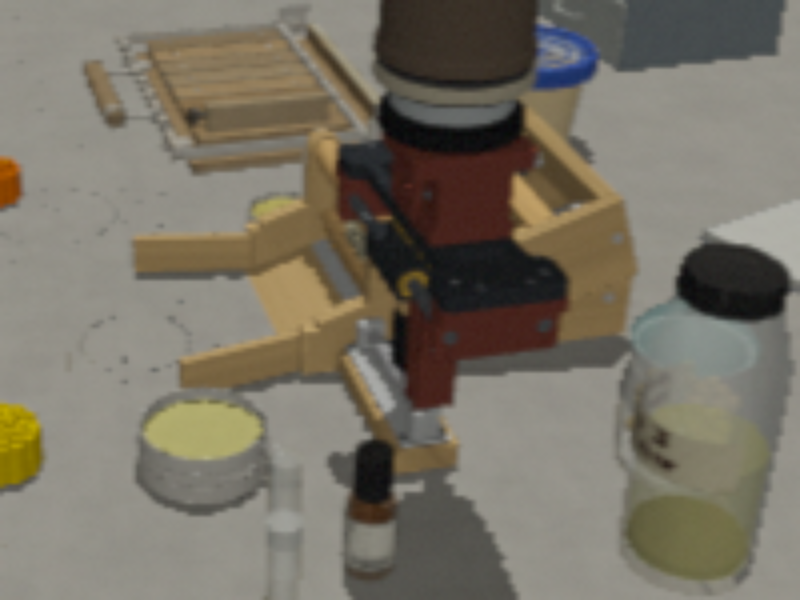

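The fingers (crop (430,370)) stand to the right of the knob (400,340), clear of the vial at (370,500). I'll push +y.

```bash
python3 -m creep '{"twist":[[0,0,0],[0,0,0],[0,0,0],[0,0,0],[0,0,0],[0,0,0],[0,0,0],[0,0,0]],"travel":[[0,5,0],[0,10,0],[0,15,0],[0,20,0],[0,25,0],[0,30,0],[0,35,0],[0,40,0]],"gripper":[0,0,0,0,0,0,0,0]}';python3 -m creep '{"twist":[[0,0,0],[0,0,0],[0,0,0],[0,0,0],[0,0,0],[0,0,0],[0,0,0],[0,0,0]],"travel":[[0,2,0],[0,4,0],[0,6,0],[0,8,0],[0,10,0],[0,12,0],[0,14,0],[0,14,0]],"gripper":[0,0,0,0,0,0,0,0]}';python3 -c "
from h import *
plan([-.015,-.1345,.056],0)"
```

```text
time_s: 27.8
position: [0.6324, 0.1349, 0.0549]
eef_rot: [0.001, -0.057, 0.998, -0.002]
ft_force: [0.3, -2.3, 1.8]
grip_width: 0.0004
finger_force: 0.9
time_s: 28.6
position: [0.6307, 0.1491, 0.0547]
eef_rot: [0.001, -0.058, 0.998, -0.001]
ft_force: [0.3, -1.3, 0.9]
grip_width: 0.0007
finger_force: 0.4
twist [-0.003  0.002  0.   ] travel [-1.3  3.4 -1.3] | stand pos [-0.0163 -0.1379  0.0547] f [ 0.1 -1.3  0.9] q [ 0.38  0.95 -1.15  1.64  0.93  1.19  0.7 ] t 28.6
```

Still only about 1.5 N. I'll continue until the force shows the end stop.

```bash
python3 -m creep '{"twist":[[0,0,0],[0,0,0],[0,0,0],[0,0,0],[0,0,0],[0,0,0],[0,0,0],[0,0,0]],"travel":[[0,1,0],[0,2,0],[0,3,0],[0,4,0],[0,5,0],[0,5,0],[0,5,0],[0,5,0]],"gripper":[0,0,0,0,0,0,0,0]}';python3 -m creep '{"twist":[[0,0,0],[0,0,0],[0,0,0],[0,0,0],[0,0,0],[0,0,0],[0,0,0],[0,0,0]],"travel":[[0,1,0],[0,2,0],[0,3,0],[0,4,0],[0,4,0],[0,4,0],[0,4,0],[0,4,0]],"gripper":[0,0,0,0,0,0,0,0]}';python3 -c "
from h import *
plan([-.015,-.1345,.056],0)"
```

```text
time_s: 29.4
position: [0.63, 0.1538, 0.0546]
eef_rot: [0.001, -0.058, 0.998, -0.002]
ft_force: [1.1, -0.5, 1.7]
grip_width: 0.0005
finger_force: 0.4
time_s: 30.2
position: [0.6296, 0.1577, 0.0547]
eef_rot: [0.001, -0.058, 0.998, -0.002]
ft_force: [0.9, -0.0, 0.8]
grip_width: 0.0003
finger_force: 0.3
twist [-0.003  0.002  0.   ] travel [-1.4 -5.3 -1.3] | stand pos [-0.0164 -0.1292  0.0547] f [ 0.9 -0.1  0.8] q [ 0.37  0.95 -1.15  1.63  0.93  1.19  0.69] t 30.2
```

```bash
python3 -m creep '{"twist":[[0,0,0],[0,0,0],[0,0,0],[0,0,0],[0,0,0],[0,0,0],[0,0,0],[0,0,0]],"travel":[[0,1,0],[0,2,0],[0,3,0],[0,4,0],[0,4,0],[0,4,0],[0,4,0],[0,4,0]],"gripper":[0,0,0,0,0,0,0,0]}';python3 -c "
from h import *
plan([-.015,-.1345,.056],0)
im=read_camera('top');cv2.imwrite('pics/t6.png',cv2.resize(im[100:200,260:400,::-1],None,fx=5,fy=5))"
```

```text
time_s: 31.0
position: [0.6295, 0.1593, 0.0546]
eef_rot: [0.001, -0.057, 0.998, -0.003]
ft_force: [-0.3, -7.3, 3.6]
grip_width: 0.0006
finger_force: 3.8
twist [-0.007  0.002 -0.002] travel [-1.3 -6.9 -1.3] | stand pos [-0.0163 -0.1276  0.0546] f [-1.2 -7.2  3.6] q [ 0.36  0.95 -1.15  1.63  0.93  1.2   0.68] t 31.0
```

View pics/t6.png

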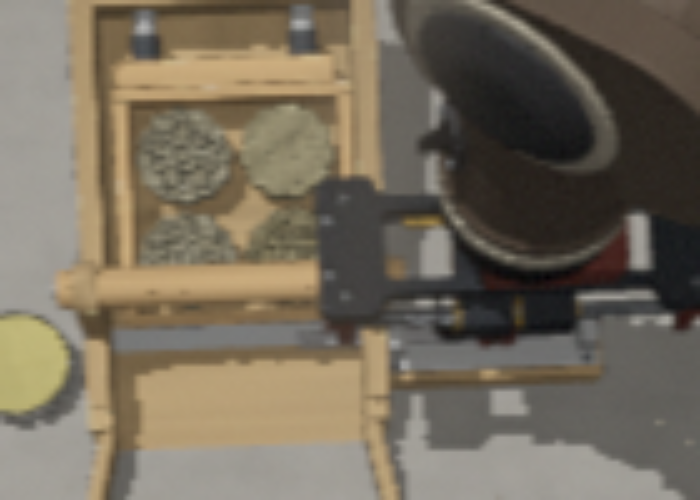

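The force jumped to 7 N at the end of travel, which fits the end stop. I'll press once more to confirm, then back off and look.

```bash
python3 -m creep '{"twist":[[0,0,0],[0,0,0],[0,0,0],[0,0,0],[0,0,0],[0,0,0],[0,0,0],[0,0,0]],"travel":[[0,1,0],[0,2,0],[0,3,0],[0,3,0],[0,3,0],[0,3,0],[0,3,0],[0,3,0]],"gripper":[0,0,0,0,0,0,0,0]}';python3 -m creep '{"twist":[[0,0,0],[0,0,0],[0,0,0],[0,0,0],[0,0,0],[0,0,0],[0,0,0],[0,0,0]],"travel":[[0,-10,0],[0,-20,0],[0,-25,0],[0,-25,-30],[0,-25,-70],[0,-35,-110],[0,-70,-150],[0,-110,-170]],"gripper":[0,0,0,0,0,0,0,0]}';python3 -m creep '{"twist":[[0,0,0],[0,0,0],[0,0,0],[0,0,0],[0,0,0],[0,0,0],[0,0,0],[0,0,0]],"travel":[[0,-40,0],[0,-80,0],[0,-120,0],[0,-150,0],[0,-150,0],[0,-150,0],[0,-150,0],[0,-150,0]],"gripper":[0,0,0,0,0,0,0,0]}';python3 -c "
from h import *
import numpy as np
a=cv2.resize(read_camera('top')[140:200,270:420,::-1],None,fx=5,fy=5)
b=cv2.resize(read_camera('side')[165:225,290:440,::-1],None,fx=5,fy=5)
cv2.imwrite('pics/f.png',np.vstack([a,b]))
for c in ('top','side'):
  for l,z in (('lock_knob',.067),('tin_2',0),('tin_3',0),('vial_1',0),('tray_near_edge',.012)):
    for d in spot_point(c,l)[:2]:print(c,l,np.round(St(at_z(c,d['xy'],z)),3),np.round(d['xy']),round(d['conf'],2))"
```

```text
time_s: 31.85
position: [0.6295, 0.1595, 0.0546]
eef_rot: [0.001, -0.056, 0.998, -0.005]
ft_force: [-1.7, -14.6, 7.5]
grip_width: 0.0002
finger_force: 7.3
time_s: 32.65
position: [0.6411, 0.0583, 0.2286]
eef_rot: [0.003, -0.06, 0.998, -0.0]
ft_force: [1.1, -0.3, -0.0]
grip_width: 0.0006
finger_force: 0.0
time_s: 33.45
position: [0.6582, -0.0913, 0.2258]
eef_rot: [0.001, -0.059, 0.998, -0.001]
ft_force: [-0.2, -0.8, -0.4]
grip_width: 0.0005
finger_force: 0.0
top lock_knob [-0.088  0.002  0.067] [307. 193.] 0.17
top tin_2 [-0.002  0.126  0.   ] [260. 170.] 0.87
top tin_2 [-0.144 -0.146  0.   ] [366. 218.] 0.69
top tin_3 [-0.002  0.126  0.   ] [260. 170.] 0.87
top tin_3 [-0.144 -0.146  0.   ] [366. 218.] 0.69
top vial_1 [-0.067 -0.26   0.   ] [408. 187.] 0.61
top tray_near_edge [ 0.01  -0.008  0.012] [311. 162.] 0.81
top tray_near_edge [0.066 0.007 0.012] [304. 142.] 0.58
side lock_knob [-0.041  0.     0.067] [333. 197.] 0.72
side lock_knob [-0.013 -0.114  0.067] [357. 217.] 0.6
side tin_2 [-0.144 -0.159  0.   ] [308. 258.] 0.84
side tin_2 [0.05  0.093 0.   ] [354. 199.] 0.52
side tin_3 [-0.144 -0.159  0.   ] [308. 258.] 0.84
side tin_3 [0.05  0.093 0.   ] [354. 199.] 0.52
side vial_1 [-0.071 -0.26   0.   ] [352. 282.] 0.93
side vial_1 [0.094 0.098 0.   ] [367. 197.] 0.43
side tray_near_edge [ 0.004 -0.002  0.012] [349. 213.] 0.77
side tray_near_edge [0.046 0.074 0.012] [354. 199.] 0.28
```

View pics/f.png

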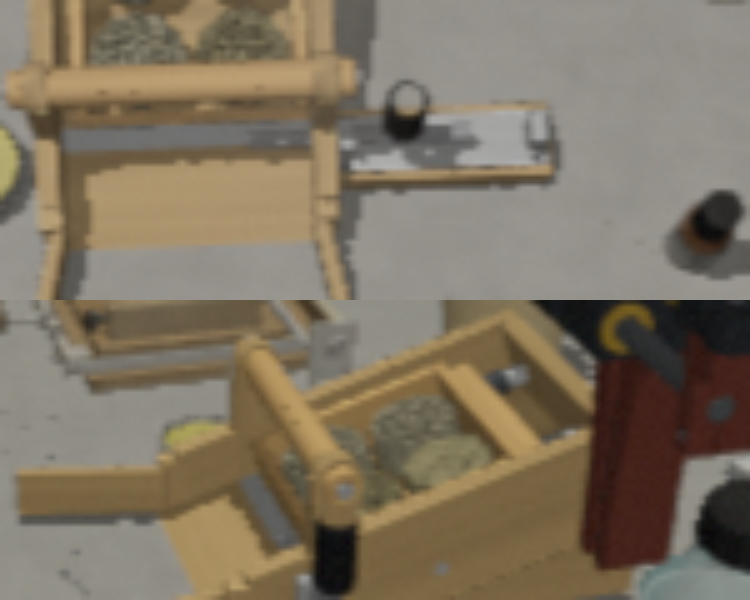

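The pictures show the knob fully in (side estimate y = -0.114) and the bolt across the ramp before the lip, at top crop (280,137). The tray lies behind the lip with its soaps, and the tins and vial haven't moved.

```bash
python3 -c "
from station import *
print(sign_off())"
```

```text
the job is handed in; nothing more can be done
None
```

I handed the job in at about 34 s with the tray behind the lip and the lock knob pushed to its end stop. The soaps, tins and vial look undisturbed. That the tray lies flat is inferred from the force dropping to zero at the lip and from the bolt sliding in freely, because the tie bar's post hid part of its near edge.

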